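# Sort the parts tins by heft

## Robot

A 6-joint arm with a two-finger parallel gripper is mounted at the origin on a cart in front of the work surface, level with it; the furniture and walls round the work are solid. World frame = base frame: x ahead of the robot, y to its left, z up, the work surface at z = 0. Lengths are in mm, angles in rad, forces in N, time in s.
With the tool pointing down it reaches from about 300 to 775 mm from the base axis. Payload 14.6 kg.
Tool frame: the origin (TCP) lies between the finger pads; the fingertips stand ahead of it and the grasp point (between the pads) lies 11 mm behind it (manip.finger_overhang is the z of the fingertips in the tool frame, in mm); z points along the fingers, y is the line along which they close (so a half turn about z gives the same grasp; the last joint's range is limited). The gripper opens to 94 mm and grips with 3 to 60 N. Pads are 16 mm wide; open, the fingers measure 119 mm over their backs; the gripper's body (75 mm by 177 mm) begins 78 mm behind the grasp point.
Start: joints at [1.035, 0.3, 1.521, -0, 1.321, -0.067], TCP at [248.495, 490.652, 173.846] pointing down, gripper open.
Joint ranges: [-3.03, 3.03], [-0.79, 2.21], [0.23, 2.52], [-1.04, 4.18], [0, 3.07], [-2.55, 2.55]. Speed limits (rad/s): [2.22, 2.22, 2.57, 3.14, 3.14, 3.14].

## Interface

Orientations are given as [roll, pitch, yaw] about the fixed x, y, z axes, in that order (R = Rz(yaw) Ry(pitch) Rx(roll)).
In Python, from cell import manip gives the robot as it stands.
- The arm moves only by the tool jog_arm, never from a script. Its argument "series" is a list of rows, each a list of 7 numbers: the shift along the world's x, y, z as a fraction of full scale, then the turn, a rotation vector about the world's x, y, z as a fraction of full scale, then the closure, from 0 (fully open) to 1 (shut). In form: [[dx, dy, dz, wx, wy, wz, fingers], ...]. A call has 1 to 8 rows; each row is the pose to reach, as a shift and turn from the pose commanded when the call began; what a row does not reach only later rows make up. Full scale, the value 1, is 120 mm for a shift and 90 degrees for a turn. A row lasts 1/12 s, in which the tool goes at most 41.7 mm and 7.16 degrees, less where a joint would pass 70% of its speed; a pose out of reach is approached as far as the arm can. A call with a number of a shift or a turn outside -1 to 1 is refused whole. A call with a gripper value outside its range is refused whole. The fingers move at their own pace and stop on an object; "grip_force" is the grip in N (left out, the last holds). Time passes only in rows, so rows that repeat a pose let the fingers close. It gives the time, the measured TCP pose, the force, the opening and the grip force at its end, in the units of the state.
- manip.read_state(): the state, without advancing time (a new reading comes with each control period).
- manip.camera(name): name is "scene" or "top" or "wrist"; returns a dict with "frame" (420x560x3 uint8, red, green, blue), "vfov" (degrees; the focal length in pixels is half the picture's height over the tangent of half this angle, whatever the lens; pixels are square), "cx", "cy" (the principal point, pixels), "R" (3x3) and "t" (3): a world point X has camera coordinates R X + t; the wrist camera has in their place "hand_eye" (4x4, takes a point from camera to tool coordinates, whose origin is the TCP and whose axes are the flange's). Camera axes: x right, y down, z forward; pixel columns grow to the right and rows downward; lengths in mm; the calibration is good to about 2 mm. A picture is of the moment at which its call begins: read the wrist's pose just before it. There is no depth.
- manip.sign_off(): hands the job in; it is judged then, once.
The state is a dict: "clock": time; "joints": joint angles; "qd": joint speeds; "effort": joint torques, N m; "eef_pos": TCP position; "eef_rot": TCP orientation; "wrist_force": force on the tool from outside, world axes, zero at the start; "moment": the same for the moment, N m; "finger_gap": finger opening in mm; "finger_force": force on a finger pad.
Only numpy, scipy, OpenCV 4.12 (cv2) and the standard library are available. Lean on these libraries where they do the work, as an engineer would, in place of code of your own. Each camera call takes 0.05 s, during which the arm holds its last target. There are 200 camera calls.

## Task

Heft the three square tins on the rubber mat: lift each one upright clear of the mat and set it down, first the green-lidded, then the blue, then the yellow. Tip each tin that has the weight of parts in it over onto its side on the mat, so that its label with the red disc faces up; the light ones stay standing upright on the mat. Do not knock over or shift the glue tin or the brown bottle.

Things in the scene. Friction and masses are not known exactly. Their poses are not given: they have to be found in the camera images.
- mat: dark slate-grey rubber bench mat, fixed to the table, 320 mm (its x) by 760 mm (its y), 4 mm thick; origin at the centre of its underside, on the table
- tin_green: closed metal tin, green fixed lid, 56 x 56 mm square, 104 mm tall, upright on the mat. Origin: centre of its underside; z up to the lid, x out through the side with the white label and red disc, at first facing -x (table front) within 40 degrees. Empty 0.11 kg; with parts 0.42-0.60 kg, loose in its lower 63 mm; which is random. Pushed near the top it tips about its bottom edge
- tin_blue: closed metal tin, blue fixed lid, 56 x 56 mm square, 104 mm tall, upright on the mat. Origin: centre of its underside; z up to the lid, x out through the side with the white label and red disc, at first facing -x (table front) within 40 degrees. Empty 0.11 kg; with parts 0.42-0.60 kg, loose in its lower 63 mm; which is random. Pushed near the top it tips about its bottom edge
- tin_yellow: closed metal tin, yellow fixed lid, 56 x 56 mm square, 104 mm tall, upright on the mat. Origin: centre of its underside; z up to the lid, x out through the side with the white label and red disc, at first facing -x (table front) within 40 degrees. Empty 0.11 kg; with parts 0.42-0.60 kg, loose in its lower 63 mm; which is random. Pushed near the top it tips about its bottom edge
- dye_bottle: brown bottle with a black cap, 45 mm across, 118 mm tall, standing behind the mat; origin at the centre of its underside; a bystander
- glue_tin: round black and yellow tin with a metal lid, 71 mm across, 73 mm tall, standing left of the mat; origin at the centre of its underside; a bystander
Things that resemble listed ones, but are neither listed nor needed, are in the scene too. Leave any pink look-alike of the tin_green alone.

How it is judged:
By the outcome, as a careful person would: the job done as asked, in the order asked, and still so for the second after the job is handed in, with the robot touching nothing.
It also fails if it takes over 69 s, if anything falls off the work surface, if the arm or the gripper's body presses on something with over 40 N, if the wrist force passes 120 N, or if a joint passes its speed limit or range.

## Working session

There is one attempt and no reset: what is moved stays moved. The work goes in short steps, Python scripts to look and compute and a tool call to move; the robot and the scene stay as the last step left them, time stands still between calls to the robot, and variables do not carry over. Pictures are saved under pics/ and viewed, at most 10 in all, crops included, and the job is handed in when it is done.

Besides the shell and the picture viewer there is one more tool, called after "Call:" as name(argument=value, ...) on one line, values as JSON. jog_arm: Moves the arm, as the interface text tells. Its arguments: {"type":"object","properties":{"series":{"type":"array"},"grip_force":{"type":"number"}},"required":["series"]}

```bash
mkdir -p pics
cat > h.py <<'E'
from cell import manip
import cv2, numpy as np
def cam(n): return manip.camera(n)
def K(c):
    f=c["frame"].shape[0]/2/np.tan(np.radians(c["vfov"])/2); return f,c["cx"],c["cy"]
def ray(c,u,v,z):
    f,cx,cy=K(c); R=np.array(c["R"]);t=np.array(c["t"])
    o=-R.T@t; d=R.T@np.array([(u-cx)/f,(v-cy)/f,1]); return o+d*(z-o[2])/d[2]
def proj(c,X):
    f,cx,cy=K(c); p=np.array(c["R"])@np.array(X)+np.array(c["t"]); return p[0]/p[2]*f+cx,p[1]/p[2]*f+cy
def save(c,n): cv2.imwrite("pics/"+n,cv2.cvtColor(c["frame"],cv2.COLOR_RGB2BGR))
E
python3 - <<'E'
from h import *
s=manip.read_state(); print(s)
print(manip.finger_overhang)
for n in("scene","top"):
    c=cam(n); save(c,n+"0.png"); print(n,c["vfov"],c["cx"],c["cy"],-np.array(c["R"]).T@c["t"])
E
```

```text
{'clock': 0.0, 'joints': array([ 1.03539543e+00,  3.00498450e-01,  1.52158609e+00, -1.45360276e-05,
        1.32072947e+00, -6.66162645e-02]), 'qd': array([-0.000421  , -0.00067478,  0.00016918,  0.00043987,  0.00094414,
       -0.00038183]), 'effort': array([-7.10503482e-04, -5.31806803e+01, -3.52747250e+01,  7.07675633e-02,
        2.43817287e-02, -5.17507726e-05]), 'eef_pos': array([248.34593049, 490.38828931, 173.26924499]), 'eef_rot': array([-3.14037307e+00, -6.72537391e-05,  2.67281159e+00]), 'wrist_force': array([-0.54685727, -1.10167364,  0.63740564]), 'moment': array([ 0.00958081, -0.04172396,  0.02357767]), 'finger_force': 0.0, 'finger_gap': 94.19085789788858}
8.0
scene 45.16763573908919 283.22083669367345 212.971423791576 [  28.18880339  960.48585259 1182.99311656]
top 50.37081515747977 272.82067502848116 207.7426046132247 [ 466.16943511   64.63264137 1176.38235713]
```

View pics/scene0.png

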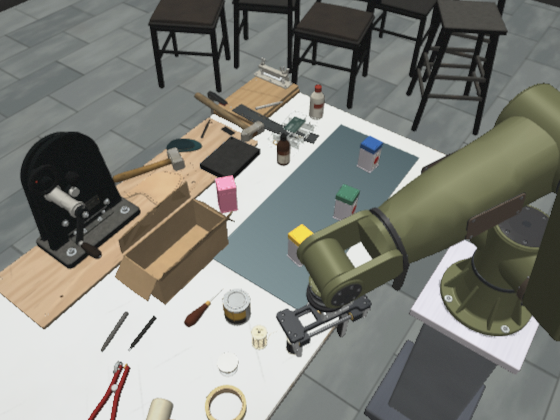

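View pics/top0.png

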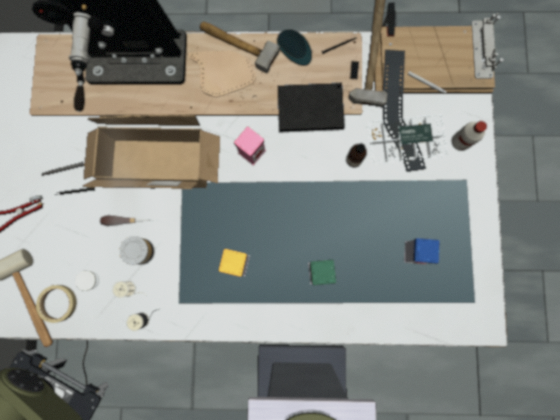

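The top view shows lids at about yellow (233,263), green (323,272), blue (426,251), with the mat spanning columns 180–473. The scene view confirms the labels face the front. The bottle is at (357,155) and the glue tin at (136,250).

```bash
cat >> h.py <<'E'
HUE={"green":(55,90),"blue":(105,125),"yellow":(18,32)}
def lids(c,z=108,box=(180,180,475,305)):
    hsv=cv2.cvtColor(c["frame"],cv2.COLOR_RGB2HSV); out={}
    for n,(a,b) in HUE.items():
        m=cv2.inRange(hsv,(a,120,50),(b,255,255)); k=np.zeros_like(m); x0,y0,x1,y1=box; k[y0:y1,x0:x1]=1
        m=cv2.morphologyEx(m*k,cv2.MORPH_OPEN,np.ones((3,3)))
        cs=cv2.findContours(m,0,1)[0]
        if not cs: continue
        q=max(cs,key=cv2.contourArea)[:,0,:]
        P=np.array([ray(c,u,v,z)[:2] for u,v in q],np.float32)
        (x,y),sz,ang=cv2.minAreaRect(P); a=(ang+45)%90-45
        out[n]=(round(x,1),round(y,1),[round(i,1) for i in sz],round(a,1))
    return out
E
python3 - <<'E'
from h import *
c=cam("top"); print(lids(c))
for n,u,v,z in(("bottle",357,153,118),("glue",136,250,73),("mat1",180,303,4),("mat2",473,303,4),("mat3",182,181,4)): print(n,ray(c,u,v,z))
x0,y0=200,225
cv2.imwrite("pics/crop.png",cv2.resize(cv2.cvtColor(c["frame"][225:310,200:460],cv2.COLOR_RGB2BGR),None,fx=3,fy=3,interpolation=2))
E
```

```text
{'blue': (521.6, -264.2, [56.0, 54.3], -2.4), 'yellow': (489.2, 193.8, [56.5, 55.4], -12.6)}
bottle [ 754.86991702 -104.35372351  118.        ]
glue [517.51197722 439.12023141  73.        ]
mat1 [385.02267334 339.87773114   4.        ]
mat2 [ 394.70509055 -409.40066067    4.        ]
mat3 [707.11410123 347.64602423   4.        ]
```

View pics/crop.png

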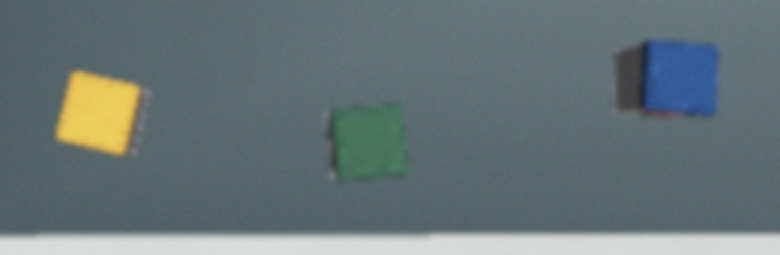

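```bash
sed -i 's/(55,90)/(60,88)/; s/(a,120,50)/(a,90 if n=="green" else 120,50)/' h.py
python3 - <<'E'
from h import *
c=cam("top"); print(lids(c)); h=cv2.cvtColor(c["frame"],cv2.COLOR_RGB2HSV); print(h[272,323],h[255,300])
L=lids(cam("top")); s=manip.read_state(); p=s["eef_pos"]; w=s["eef_rot"][2]
for n,l in L.items(): print(n,"shift",(np.array(l[:2])-p[:2])/120)
print(np.degrees(w)-90)
E
```

```text
{'green': (468.2, -20.6, [50.5, 50.3], 5.8), 'blue': (521.5, -264.2, [56.1, 54.2], -2.4), 'yellow': (489.1, 193.8, [56.5, 55.3], -12.6)}
[ 75  98 117] [ 95  48 116]
green shift [ 1.83217798 -4.26040469]
blue shift [ 2.27551132 -6.28957135]
yellow shift [ 2.00551132 -2.47290469]
63.13973934171082
```

Call:
jog_arm(series=[[0.366,-0.852,0,0,0,0.073,0],[0.366,-0.852,0,0,0,0.073,0],[0.366,-0.852,0,0,0,0.073,0]], grip_force=25)

```text
clock: 0.5
eef_pos: [292.8, 386.1, 173.5]
eef_rot: [-3.141, 0.0, 2.789]
wrist_force: [1.2, 0.2, 0.6]
finger_gap: 93.9
finger_force: 0.0
```

Call:
jog_arm(series=[[0.366,-0.852,0,0,0,0.073,0],[0.366,-0.852,0,0,0,0.073,0],[0.366,-0.852,0,0,0,0.073,0]])

```text
clock: 0.75
eef_pos: [336.8, 283.8, 173.9]
eef_rot: [-3.141, 0.0, 2.903]
wrist_force: [0.4, 0.4, 0.1]
finger_gap: 94.2
finger_force: 0.0
```

Call:
jog_arm(series=[[0.366,-0.852,0,0,0,0.073,0],[0.366,-0.852,0,0,0,0.073,0],[0.366,-0.852,0,0,0,0.073,0]])

```text
clock: 1.0
eef_pos: [380.7, 181.7, 174.0]
eef_rot: [-3.142, 0.0, 3.018]
wrist_force: [1.0, 0.6, 0.3]
finger_gap: 93.9
finger_force: 0.0
```

Call:
jog_arm(series=[[0.366,-0.852,0,0,0,0.073,0],[0.366,-0.852,0,0,0,0.073,0],[0.366,-0.852,0,0,0,0.073,0]])

```text
clock: 1.25
eef_pos: [424.7, 79.4, 174.0]
eef_rot: [-3.142, 0.0, 3.133]
wrist_force: [-0.7, 0.2, 0.6]
finger_gap: 93.9
finger_force: 0.0
```

Call:
jog_arm(series=[[0.366,-0.852,0,0,0,0.073,0],[0.366,-0.852,0,0,0,0.073,0],[0.366,-0.852,0,0,0,0.073,0],[0.366,-0.852,0,0,0,0.073,0],[0.366,-0.852,0,0,0,0.073,0]])

```text
clock: 1.67
eef_pos: [468.1, -21.6, 173.5]
eef_rot: [3.141, -0.001, -3.04]
wrist_force: [-0.7, 1.0, 0.8]
finger_gap: 94.2
finger_force: 0.0
```

```bash
sed -i 's/(a,90 if/(a,75 if/' h.py
cat >> h.py <<'E'
def wristpose():
    from scipy.spatial.transform import Rotation as Ro
    s=manip.read_state(); c=manip.camera("wrist"); T=np.eye(4); T[:3,:3]=Ro.from_euler("xyz",s["eef_rot"]).as_matrix(); T[:3,3]=s["eef_pos"]
    M=np.linalg.inv(T@np.array(c["hand_eye"])); c["R"]=M[:3,:3]; c["t"]=M[:3,3]; return c
E
python3 - <<'E'
from h import *
s=manip.read_state(); print(s["clock"],s["eef_pos"],np.degrees(s["eef_rot"]),s["wrist_force"])
c=wristpose(); save(c,"w0.png"); print(lids(c,108,(0,0,560,420)))
E
```

```text
1.6667 [468.13036507 -21.63312751 173.48612861] [ 1.79985257e+02 -4.31941291e-02 -1.74167062e+02] [-0.72349678  1.0266258   0.81763162]
{'green': (468.0, -21.6, [54.7, 56.2], 5.8), 'blue': (519.0, -257.9, [42.6, 62.0], -6.0), 'yellow': (486.7, 187.1, [67.6, 56.5], -12.7)}
```

View pics/w0.png

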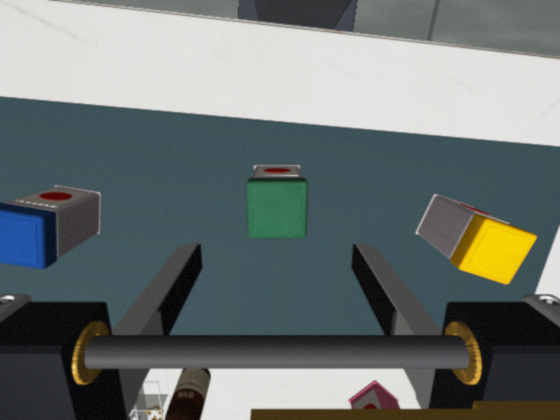

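The wrist view shows the green tin at (277,208) centred between the fingers. Its red-disc label is on the front side (277,171).

Call:
jog_arm(series=[[0,0,-0.3,0,0,0,0],[0,0,-0.6,0,0,0,0],[0,0,-0.815,0,0,0,0],[0,0,-0.815,0,0,0,0],[0,0,-0.815,0,0,0,0.6],[0,0,-0.815,0,0,0,0.6],[0,0,-0.815,0,0,0,0.6],[0,0,-0.815,0,0,0,0.6]])

```text
clock: 2.38
eef_pos: [468.9, -20.4, 77.6]
eef_rot: [-3.141, 0.003, -3.037]
wrist_force: [0.1, 1.2, 0.3]
finger_gap: 70.9
finger_force: 0.0
```

Call:
jog_arm(series=[[0,0,0,0,0,0,0.6],[0,0,0,0,0,0,0.6],[0,0,0,0,0,0,0.6]])

```text
clock: 2.63
eef_pos: [468.7, -21.1, 76.8]
eef_rot: [-3.14, 0.001, -3.037]
wrist_force: [-0.8, -9.3, 14.1]
finger_gap: 50.8
finger_force: 7.5
```

Call:
jog_arm(series=[[0,0,0,0,0,0,0.6],[0,0,0,0,0,0,0.6],[0,0,0,0,0,0,0.6]])

```text
clock: 2.88
eef_pos: [470.2, -22.6, 78.8]
eef_rot: [-3.137, 0.005, -3.037]
wrist_force: [-3.7, -13.8, 25.8]
finger_gap: 37.9
finger_force: 12.4
```

Run:
```python
from h import *
s=manip.read_state(); print(s)
c=wristpose(); save(c,"w1.png")
```

```text
{'clock': 2.8833, 'joints': array([-0.1236806 ,  0.22913859,  1.84927622, -0.00378897,  1.0571285 ,
       -1.7972879 ]), 'qd': array([-0.00228536, -0.00310498,  0.00023305,  0.0011304 ,  0.00085783,
        0.0008245 ]), 'effort': array([  6.45944819, -32.51392365, -22.19559789,   3.5684263 ,
        -0.38522207,  -0.09420832]), 'eef_pos': array([470.17915487, -22.57370276,  78.81332767]), 'eef_rot': array([-3.13700821,  0.00514827, -3.03691806]), 'wrist_force': array([ -3.73445546, -13.75458861,  25.76120804]), 'moment': array([-3.09799496,  0.67418252, -0.13086264]), 'finger_force': 12.43044244358316, 'finger_gap': 37.901982549267245}
```

View pics/w1.png

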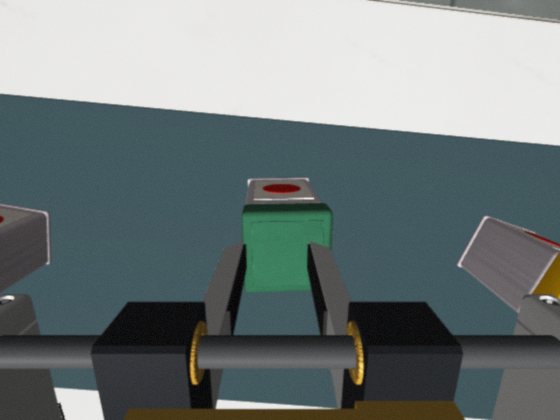

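Run:
```python
from h import *
c=wristpose(); s=manip.read_state(); print(s["finger_gap"],s["finger_force"],s["wrist_force"]); p=s["eef_pos"]
print("cam at",-c["R"].T@c["t"]); print("camera axes z",c["R"][2])
for n,d in(("tcp",(0,0,0)),("tip",(0,0,-8)),("grasp",(0,0,11)),("lidtop",(0,0,29))): print(n,proj(c,p+d))
a=np.radians(5.8)
for z in(4,108):
  for x,y in((-28,28),(-28,-28),(28,28),(28,-28)): print(z,x,y,np.round(proj(c,[469+x*np.cos(a)-y*np.sin(a),-21.5+x*np.sin(a)+y*np.cos(a),z])))
t=cam("top"); print(lids(t)); save(t,"t1.png"); q=cam("scene"); save(q,"s1.png")
A=q["frame"][130:310,240:420]; cv2.imwrite("pics/s1c.png",cv2.cvtColor(cv2.resize(A,None,fx=3,fy=3,interpolation=2),4))
```

```text
37.54455927588462 12.358686835505068 [ -3.39851924 -13.69362776  26.11087452]
cam at [386.82589091 -30.59776249 288.55791624]
camera axes z [ 0.28852326  0.02594907 -0.95712119]
tcp (np.float64(276.68565433128026), np.float64(236.55116975546298))
tip (np.float64(276.7242821419456), np.float64(232.54364652251067))
grasp (np.float64(276.6280364746092), np.float64(242.52885513979015))
lidtop (np.float64(276.5204814300954), np.float64(253.68737881190222))
4 -28 28 [309. 177.]
4 -28 -28 [248. 177.]
4 28 28 [307. 234.]
4 28 -28 [249. 234.]
108 -28 28 [325. 210.]
108 -28 -28 [232. 209.]
108 28 28 [321. 292.]
108 28 -28 [235. 291.]
{'blue': (521.6, -264.2, [56.0, 54.1], -2.4), 'yellow': (489.2, 193.9, [56.4, 55.5], -13.0)}
```

View pics/s1c.png

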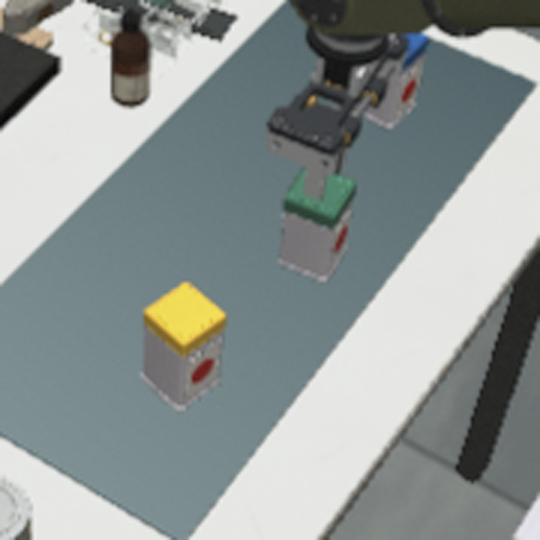

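The scene crop shows the finger standing on the green lid (about (315,190)), not around it. The fingertips are higher than I assumed. I'll back up, open and re-measure.

Call:
jog_arm(series=[[0,0,0.2,0,0,0,0.5],[0,0,0.4,0,0,0,0],[0,0,0.4,0,0,0,0],[0,0,0.4,0,0,0,0],[0,0,0.4,0,0,0,0],[0,0,0.4,0,0,0,0],[0,0,0.4,0,0,0,0],[0,0,0.4,0,0,0,0]])

```text
clock: 3.75
eef_pos: [467.8, -20.5, 123.4]
eef_rot: [3.141, -0.001, -3.037]
wrist_force: [0.7, -0.1, -0.3]
finger_gap: 87.5
finger_force: 0.0
```

Run:
```python
from h import *
s=manip.read_state(); print(s["eef_pos"],s["finger_gap"],s["wrist_force"],s["clock"]); c=wristpose(); save(c,"w2.png"); print(lids(c,108,(150,100,420,420)))
def plane(c,p,yaw,u,v,yo):
    f,cx,cy=K(c); o=-c["R"].T@c["t"]; d=c["R"].T@np.array([(u-cx)/f,(v-cy)/f,1]); n=np.array([np.sin(yaw),-np.cos(yaw),0])
    k=(yo-n@(o-p))/(n@d); X=o+k*d-p; return X
yaw=s["eef_rot"][2]
print(K(c)); print([plane(c,s["eef_pos"],yaw,u,v,y) for u,v,y in((352,243,-47),(352,243,47),(201,245,47),(201,245,-47))])
g=cv2.imread("pics/w1.png"); 
print([plane(c,s["eef_pos"],yaw,u,v,y) for u,v,y in((308,245,18.9),(246,245,-18.9),(308,245,-18.9),(246,245,18.9))])
```

```text
[467.78249859 -20.49712411 123.417554  ] 87.54486018803125 [ 0.72905317 -0.06851355 -0.31852802] 3.75
{'green': (467.9, -21.8, [55.3, 55.8], 6.0), 'yellow': (644.9, 46.5, [12.0, 170.6], 6.0)}
(np.float64(312.91192780992185), 276.39625272082424, 209.5060272620495)
[array([-151.20616878,  -63.12332332,  389.5382326 ]), array([-11.80843944,  46.01900852,  28.77548974]), array([-163.50457214,   30.10228526,  392.33991309]), array([ -1.29193913, -47.39356631,  30.24442937])]
[array([-10.08117174,  17.94598539,  34.81191015]), array([ -4.93377814, -19.52142966,  31.94038425]), array([-151.67670539,  -34.91843763,  380.55363048]), array([-161.20021603,    2.08981315,  393.82138053])]
```

View pics/w2.png

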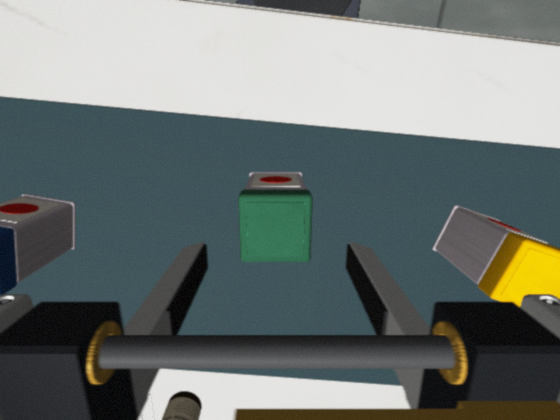

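The wrist view shows the green tin upright and still centred (275,227). Casting rays onto the fingers puts the tips about 30 mm above the reported TCP, so I go lower.

Call:
jog_arm(series=[[0,-0.01,-0.3,0,0,0,0],[0,-0.01,-0.5,0,0,0,0],[0,-0.01,-0.617,0,0,0,0],[0,-0.01,-0.617,0,0,0,0],[0,-0.01,-0.617,0,0,0,0.5]])

```text
clock: 4.22
eef_pos: [467.9, -21.7, 49.9]
eef_rot: [3.141, -0.001, -3.037]
wrist_force: [0.7, 0.3, 0.1]
finger_gap: 89.9
finger_force: 0.0
```

Call:
jog_arm(series=[[0,0,0,0,0,0,0.5],[0,0,0,0,0,0,0.5],[0,0,0,0,0,0,0.5],[0,0,0,0,0,0,0.5],[0,0,0,0,0,0,0.5]])

```text
clock: 4.63
eef_pos: [468.3, -21.8, 50.4]
eef_rot: [-3.141, 0.001, -3.037]
wrist_force: [0.5, -0.1, -0.5]
finger_gap: 57.4
finger_force: 0.0
```

Call:
jog_arm(series=[[0,0,0,0,0,0,0.6],[0,0,0,0,0,0,0.6],[0,0,0,0,0,0,0.6]])

```text
clock: 4.88
eef_pos: [468.3, -21.7, 50.4]
eef_rot: [-3.142, 0.001, -3.037]
wrist_force: [-2.5, -0.1, 5.1]
finger_gap: 55.6
finger_force: 25.0
```

Call:
jog_arm(series=[[0,0,0.15,0,0,0,0.6],[0,0,0.35,0,0,0,0.6],[0,0,0.45,0,0,0,0.6],[0,0,0.45,0,0,0,0.6],[0,0,0.45,0,0,0,0.6],[0,0,0.45,0,0,0,0.6],[0,0,0.45,0,0,0,0.6]])

```text
clock: 5.47
eef_pos: [467.3, -21.7, 102.6]
eef_rot: [3.141, -0.002, -3.037]
wrist_force: [0.1, 0.2, -5.6]
finger_gap: 56.0
finger_force: 25.0
```

Run:
```python
from h import *
s=manip.read_state(); print(s["wrist_force"],s["clock"])
q=cam("scene"); save(q,"s2.png")
A=q["frame"][130:310,240:420]; cv2.imwrite("pics/s2c.png",cv2.cvtColor(cv2.resize(A,None,fx=3,fy=3,interpolation=2),4)); print(manip.read_state()["wrist_force"])
```

```text
[ 0.10043634  0.17132166 -5.60027639] 5.4667
[-0.35721055  0.41617275 -5.45244412]
```

View pics/s2c.png

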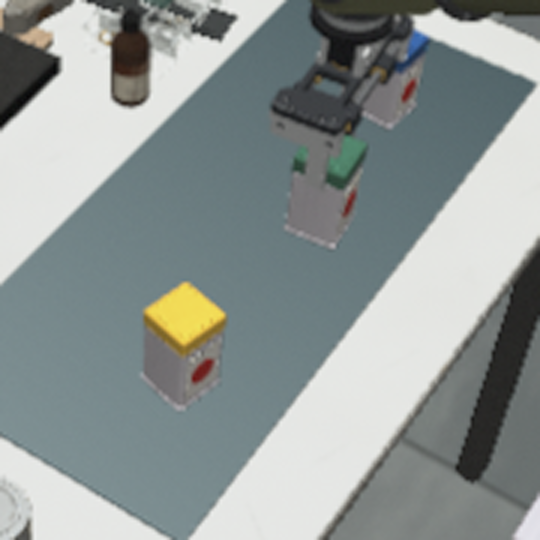

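Green is lifted clear and reads 5.5 N, about 0.56 kg, so it has parts. I set it down, then go round to its front to tip it.

Call:
jog_arm(series=[[0,0,-0.2,0,0,0,0.6],[0,0,-0.35,0,0,0,0.6],[0,0,-0.42,0,0,0,0.6],[0,0,-0.45,0,0,0,0.6],[0,0,-0.45,0,0,0,0.6],[0,0,-0.45,0,0,0,0.1],[0,0,-0.45,0,0,0,0.1],[0,0,-0.45,0,0,0,0.1]])

```text
clock: 6.18
eef_pos: [468.5, -21.8, 50.5]
eef_rot: [-3.141, 0.001, -3.037]
wrist_force: [-0.6, -0.4, -0.1]
finger_gap: 72.4
finger_force: 0.0
```

Call:
jog_arm(series=[[0,0,0,0,0,0,0.1],[0,0,0,0,0,0,0.1],[0,0,0.3,0,0,0,0.1],[0,0,0.6,0,0,0,0.1],[0,0,0.75,0,0,0,0.5],[-0.2,-0.02,0.75,0,0,0,1],[-0.465,-0.047,0.75,0,0,0,1],[-0.465,-0.047,0.75,0,0,0,1]])

```text
clock: 6.85
eef_pos: [408.8, -27.4, 139.9]
eef_rot: [3.141, -0.001, -3.037]
wrist_force: [-0.8, 0.4, 0.1]
finger_gap: 61.4
finger_force: 0.0
```

Run:
```python
from h import *
s=manip.read_state(); print(s["eef_pos"]); c=wristpose(); print(lids(c,108,(200,150,500,420)),lids(cam("top")))
```

```text
[408.83187098 -27.42429571 139.89889677]
{'green': (466.9, -22.1, [54.7, 56.0], 6.0), 'yellow': (597.5, 66.1, [23.1, 300.8], 6.0)} {'green': (469.6, -21.3, [49.1, 56.2], 0.7), 'blue': (521.5, -264.2, [56.0, 54.2], -2.4), 'yellow': (489.2, 193.9, [56.4, 55.5], -13.0)}
```

Call:
jog_arm(series=[[0,0,-0.25,0,0,0,1],[0,0,-0.5,0,0,0,1],[0,0,-0.625,0,0,0,1],[0,0,-0.625,0,0,0,1],[0,0,-0.625,0,0,0,1],[0,0,-0.625,0,0,0,1],[0.1,0.01,-0.625,0,0,0,1]])

```text
clock: 7.53
eef_pos: [424.4, -26.3, 66.2]
eef_rot: [-3.141, 0.001, -3.037]
wrist_force: [0.5, -0.8, 0.2]
finger_gap: 6.4
finger_force: 0.0
```

Call:
jog_arm(series=[[0.08,0.008,0,0,0,0,1],[0.16,0.016,0,0,0,0,1],[0.23,0.023,0,0,0,0,1],[0.3,0.03,0,0,0,0,1],[0.36,0.036,0,0,0,0,1],[0.42,0.042,0,0,0,0,1]])

```text
clock: 8.03
eef_pos: [475.6, -21.1, 65.1]
eef_rot: [-3.142, 0.0, -3.037]
wrist_force: [-1.2, -0.3, 2.6]
finger_gap: 0.3
finger_force: 0.7
```

Call:
jog_arm(series=[[0.04,0.004,0,0,0,0,1],[0.09,0.009,0,0,0,0,1],[0.14,0.014,0,0,0,0,1],[0.19,0.019,0,0,0,0,1],[0.24,0.024,0,0,0,0,1],[0.29,0.029,0,0,0,0,1],[0.34,0.034,0,0,0,0,1],[0.38,0.038,0,0,0,0,1]])

```text
clock: 8.7
eef_pos: [521.0, -16.5, 65.0]
eef_rot: [-3.142, 0.0, -3.037]
wrist_force: [-0.1, -0.4, -0.4]
finger_gap: 0.7
finger_force: 0.0
```

Run:
```python
from h import *
c=wristpose(); save(c,"w3.png"); print(lids(c,60,(150,100,500,420)))
print({k:lids(cam("top")).get(k) for k in("green","blue")})
h=cv2.cvtColor(c["frame"],cv2.COLOR_RGB2HSV); m=cv2.inRange(h,(0,150,60),(8,255,255))|cv2.inRange(h,(172,150,60),(180,255,255))
for q in cv2.findContours(m,0,2)[0]:
    if cv2.contourArea(q)>60: (u,v)=cv2.minAreaRect(q)[0]; print(cv2.boundingRect(q),ray(c,u,v,60)); print(cv2.fitEllipse(q))
```

```text
{'yellow': (687.8, -10.4, [20.5, 204.1], 6.0)}
{'green': None, 'blue': (521.5, -264.2, [56.0, 54.2], -2.4)}
(263, 238, 29, 35) [535.14128431 -11.88127524  60.        ]
((279.1976013183594, 255.6087646484375), (30.732223510742188, 41.63444900512695), 100.7842025756836)
```

Call:
jog_arm(series=[[0,0,0.3,0,0,0,0],[0,-0.2,0.4,0,0,-0.05,0],[0,-0.5,0.4,0,0,-0.09,0],[0,-0.8,0.4,0,0,-0.09,0],[0,-1.0,0.4,0,0,-0.091,0],[0,-1.0,0.4,0,0,-0.091,0]])

```text
clock: 9.35
eef_pos: [519.8, -140.3, 113.0]
eef_rot: [-3.141, 0.0, 3.1]
wrist_force: [-0.4, 0.2, 0.4]
finger_gap: 36.7
finger_force: 0.0
```

Call:
jog_arm(series=[[0.008,-0.3,0,0,0,0,0],[0.008,-0.6,0,0,0,0,0],[0.008,-0.9,0,0,0,0,0],[0.008,-1.0,0,0,0,0,0]])

```text
clock: 9.68
eef_pos: [520.7, -259.8, 112.9]
eef_rot: [-3.141, -0.0, 3.101]
wrist_force: [-0.5, -0.1, 0.2]
finger_gap: 63.4
finger_force: 0.0
```

Call:
jog_arm(series=[[0,-0.063,0,0,0,0,0],[0,-0.063,0,0,0,0,0],[0,-0.063,0,0,0,0,0]])

```text
clock: 9.93
eef_pos: [521.3, -263.1, 112.9]
eef_rot: [3.141, -0.0, 3.104]
wrist_force: [-0.2, -0.7, -0.9]
finger_gap: 83.6
finger_force: 0.0
```

Run:
```python
from h import *
s=manip.read_state(); print(s["eef_pos"],np.degrees(s["eef_rot"][2]),s["finger_gap"]); c=wristpose(); print(lids(c,108,(160,100,420,300)))
t=cam("top"); save(t,"t2.png"); h=cv2.cvtColor(t["frame"],cv2.COLOR_RGB2HSV)
m=cv2.inRange(h,(0,130,60),(8,255,255))|cv2.inRange(h,(172,130,60),(180,255,255))
for q in cv2.findContours(m[180:305,180:475],0,2,offset=(180,180))[0]:
    if cv2.contourArea(q)>20: print(cv2.boundingRect(q),ray(t,*cv2.minAreaRect(q)[0],60))
A=t["frame"][180:310,200:475]; cv2.imwrite("pics/t2c.png",cv2.cvtColor(cv2.resize(A,None,fx=2,fy=2,interpolation=2),4))
```

```text
[ 521.30716685 -263.05460537  112.89525092] 177.82411607410415 83.64039287383943
{'blue': (519.6, -267.3, [55.2, 58.3], -4.4)}
(314, 240, 10, 9) [537.3187062  -14.52892931  60.        ]
```

View pics/t2c.png

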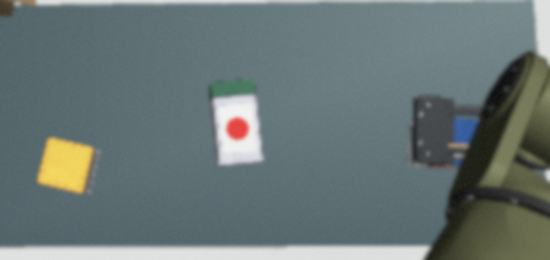

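The top crop shows the green tin on its side, disc up at (237,128), with blue and yellow still standing. Now blue.

Call:
jog_arm(series=[[0,-0.015,0,0,0,-0.01,0],[0,-0.015,-0.25,0,0,-0.01,0],[0,-0.015,-0.45,0,0,-0.01,0],[0,-0.015,-0.525,0,0,-0.01,0],[0,-0.015,-0.525,0,0,-0.01,0.5],[0,-0.015,-0.525,0,0,-0.01,0.6],[0,-0.015,-0.525,0,0,-0.01,0.6],[0,-0.015,-0.525,0,0,-0.01,0.6]])

```text
clock: 10.7
eef_pos: [522.0, -266.3, 51.5]
eef_rot: [-3.141, 0.002, 3.088]
wrist_force: [-0.1, 0.5, 0.6]
finger_gap: 70.9
finger_force: 0.0
```

Call:
jog_arm(series=[[0,0,0,0,0,0,0.6],[0,0,0,0,0,0,0.6],[0,0,0,0,0,0,0.6],[0,0,0,0,0,0,0.6]])

```text
clock: 11.03
eef_pos: [521.6, -266.3, 50.7]
eef_rot: [-3.141, 0.001, 3.087]
wrist_force: [-1.7, -1.2, 6.5]
finger_gap: 56.3
finger_force: 24.8
```

Call:
jog_arm(series=[[0,0,0.15,0,0,0,0.6],[0,0,0.35,0,0,0,0.6],[0,0,0.45,0,0,0,0.6],[0,0,0.45,0,0,0,0.6],[0,0,0.45,0,0,0,0.6],[0,0,0.45,0,0,0,0.6],[0,0,0.45,0,0,0,0.6]])

```text
clock: 11.62
eef_pos: [520.6, -265.6, 102.4]
eef_rot: [3.14, -0.002, 3.087]
wrist_force: [-0.3, 0.6, -5.9]
finger_gap: 56.2
finger_force: 24.9
```

Call:
jog_arm(series=[[0,0,0,0,0,0,0.6]])

```text
clock: 11.7
eef_pos: [520.8, -265.7, 102.8]
eef_rot: [3.141, -0.002, 3.087]
wrist_force: [0.5, 0.1, -5.7]
finger_gap: 56.0
finger_force: 24.9
```

Blue reads 5.8 N, so it also has parts.

Call:
jog_arm(series=[[0,0,-0.2,0,0,0,0.6],[0,0,-0.35,0,0,0,0.6],[0,0,-0.42,0,0,0,0.6],[0,0,-0.45,0,0,0,0.6],[0,0,-0.45,0,0,0,0.6],[0,0,-0.45,0,0,0,0.1],[0,0,-0.45,0,0,0,0.1],[0,0,-0.45,0,0,0,0.1]])

```text
clock: 12.37
eef_pos: [521.6, -266.1, 50.6]
eef_rot: [-3.141, 0.001, 3.088]
wrist_force: [-0.3, 0.5, -0.6]
finger_gap: 71.9
finger_force: 0.0
```

Call:
jog_arm(series=[[0,0,0,0,0,0,0.1],[0,0,0,0,0,0,0.1],[0,0,0.3,0,0,0,0.1],[0,0,0.6,0,0,0,0.1],[0,0,0.75,0,0,0,0.5],[-0.2,0.01,0.75,0,0,0,1],[-0.466,0.025,0.75,0,0,0,1],[-0.466,0.025,0.75,0,0,0,1]])

```text
clock: 13.03
eef_pos: [461.9, -262.4, 140.0]
eef_rot: [3.141, -0.001, 3.087]
wrist_force: [-0.8, -0.2, 0.1]
finger_gap: 61.4
finger_force: 0.0
```

Call:
jog_arm(series=[[0,0,-0.25,0,0,0,1],[0,0,-0.5,0,0,0,1],[0,0,-0.625,0,0,0,1],[0,0,-0.625,0,0,0,1],[0,0,-0.625,0,0,0,1],[0,0,-0.625,0,0,0,1],[0.1,-0.005,-0.625,0,0,0,1]])

```text
clock: 13.62
eef_pos: [477.3, -264.0, 66.6]
eef_rot: [-3.141, 0.002, 3.087]
wrist_force: [-0.8, -0.7, 0.1]
finger_gap: 14.9
finger_force: 0.0
```

Call:
jog_arm(series=[[0.08,-0.004,0,0,0,0,1],[0.16,-0.009,0,0,0,0,1],[0.23,-0.012,0,0,0,0,1],[0.3,-0.016,0,0,0,0,1],[0.36,-0.02,0,0,0,0,1],[0.42,-0.023,0,0,0,0,1]])

```text
clock: 14.12
eef_pos: [528.6, -266.5, 65.5]
eef_rot: [-3.141, 0.001, 3.088]
wrist_force: [-0.2, 0.5, 1.5]
finger_gap: 0.5
finger_force: 0.7
```

Call:
jog_arm(series=[[0.04,-0.002,0,0,0,0,1],[0.09,-0.005,0,0,0,0,1],[0.14,-0.008,0,0,0,0,1],[0.19,-0.01,0,0,0,0,1],[0.24,-0.013,0,0,0,0,1],[0.29,-0.016,0,0,0,0,1],[0.34,-0.018,0,0,0,0,1],[0.38,-0.02,0,0,0,0,1]])

```text
clock: 14.78
eef_pos: [574.0, -268.7, 64.9]
eef_rot: [3.142, -0.0, 3.088]
wrist_force: [-0.0, -0.7, 0.1]
finger_gap: 0.4
finger_force: 0.0
```

```bash
cat >> h.py <<'E'
def discs(c,z=60,box=(0,0,560,420)):
    h=cv2.cvtColor(c["frame"],cv2.COLOR_RGB2HSV); x0,y0,x1,y1=box
    m=cv2.inRange(h,(0,130,60),(8,255,255))|cv2.inRange(h,(172,130,60),(180,255,255))
    return [(cv2.boundingRect(q),ray(c,*cv2.minAreaRect(q)[0],z).round(1)) for q in cv2.findContours(m[y0:y1,x0:x1],0,2,offset=(x0,y0))[0] if cv2.contourArea(q)>20]
E
python3 - <<'E'
from h import *
s=manip.read_state(); print(s["clock"],s["eef_pos"],s["wrist_force"]); print(discs(wristpose()))
E
```

```text
14.7833 [ 573.96834936 -268.70871904   64.93413982] [-0.03184612 -0.70024385  0.13303584]
[((262, 240, 25, 7), array([ 581., -271.,   60.]))]
```

Call:
jog_arm(series=[[0,0,0.3,0,0,0,0],[-0.05,0.2,0.45,0,0,-0.027,0],[-0.1,0.5,0.45,0,0,-0.027,0],[-0.176,0.8,0.45,0,0,-0.027,0],[-0.176,0.963,0.45,0,0,-0.027,0]])

```text
clock: 15.25
eef_pos: [551.1, -150.4, 119.4]
eef_rot: [3.141, 0.0, 3.046]
wrist_force: [0.7, 0.4, -0.0]
finger_gap: 30.1
finger_force: 0.0
```

Call:
jog_arm(series=[[-0.06,0.32,0,0,0,-0.027,0],[-0.12,0.64,0,0,0,-0.027,0],[-0.176,0.963,0,0,0,-0.027,0]])

```text
clock: 15.5
eef_pos: [530.5, -36.2, 119.1]
eef_rot: [3.142, 0.0, 3.002]
wrist_force: [0.7, 0.3, 0.3]
finger_gap: 50.5
finger_force: 0.0
```

Call:
jog_arm(series=[[-0.06,0.32,0,0,0,-0.027,0],[-0.12,0.64,0,0,0,-0.027,0],[-0.176,0.963,0,0,0,-0.027,0]])

```text
clock: 15.75
eef_pos: [509.3, 79.7, 119.3]
eef_rot: [3.141, 0.0, 2.96]
wrist_force: [0.9, 0.1, -1.4]
finger_gap: 70.3
finger_force: 0.0
```

Call:
jog_arm(series=[[-0.06,0.32,0,0,0,-0.027,0],[-0.12,0.64,0,0,0,-0.027,0],[-0.176,0.963,0,0,0,-0.027,0],[-0.176,0.963,0,0,0,-0.027,0],[-0.176,0.963,0,0,0,-0.027,0]])

```text
clock: 16.17
eef_pos: [488.4, 195.1, 119.0]
eef_rot: [-3.142, 0.0, 2.921]
wrist_force: [0.1, 0.5, -0.2]
finger_gap: 93.7
finger_force: 0.0
```

Run:
```python
from h import *
s=manip.read_state(); print(s["eef_pos"],np.degrees(s["eef_rot"][2]),s["finger_gap"]); c=wristpose(); print(lids(c,108,(160,100,420,300)))
t=cam("top"); print(discs(t,64,(180,180,475,305)))
```

```text
[488.38172931 195.05904428 118.99958409] 167.3658226996805 93.7208544070302
{'yellow': (486.3, 194.4, [55.5, 58.2], -12.6)}
[((314, 240, 10, 9), array([537.1, -14.2,  64. ])), ((417, 219, 10, 9), array([ 591.4, -269.3,   64. ]))]
```

Blue's disc faces up at (591,−269). Yellow is aligned.

Call:
jog_arm(series=[[0,0,-0.3,0,0,0,0],[0,0,-0.5,0,0,0,0],[0,0,-0.575,0,0,0,0.2],[0,0,-0.575,0,0,0,0.6],[0,0,-0.575,0,0,0,0.6],[0,0,-0.575,0,0,0,0.6],[0,0,-0.575,0,0,0,0.6],[0,0,-0.575,0,0,0,0.6]])

```text
clock: 16.93
eef_pos: [489.5, 193.6, 51.1]
eef_rot: [3.141, 0.002, 2.918]
wrist_force: [0.4, 0.3, -0.2]
finger_gap: 57.5
finger_force: 0.0
```

Call:
jog_arm(series=[[0,0,0,0,0,0,0.6],[0,0,0,0,0,0,0.6],[0,0,0,0,0,0,0.6],[0,0,0,0,0,0,0.6]])

```text
clock: 17.27
eef_pos: [489.4, 193.7, 51.0]
eef_rot: [3.141, 0.002, 2.918]
wrist_force: [-0.7, -0.2, 6.6]
finger_gap: 55.8
finger_force: 25.0
```

Call:
jog_arm(series=[[0,0,0.15,0,0,0,0.6],[0,0,0.35,0,0,0,0.6],[0,0,0.45,0,0,0,0.6],[0,0,0.45,0,0,0,0.6],[0,0,0.45,0,0,0,0.6],[0,0,0.45,0,0,0,0.6],[0,0,0.45,0,0,0,0.6]])

```text
clock: 17.85
eef_pos: [488.3, 193.4, 102.8]
eef_rot: [-3.141, -0.002, 2.918]
wrist_force: [-0.3, 0.5, -0.5]
finger_gap: 55.9
finger_force: 25.0
```

Call:
jog_arm(series=[[0,0,0,0,0,0,0.6],[0,0,0,0,0,0,0.6]])

```text
clock: 18.02
eef_pos: [488.6, 193.4, 103.3]
eef_rot: [-3.141, -0.001, 2.918]
wrist_force: [-0.1, -0.2, -1.7]
finger_gap: 55.9
finger_force: 25.0
```

Yellow reads about 1.1 N, so it is empty. I confirm it is really off the mat.

Run:
```python
from h import *
print(manip.read_state()["wrist_force"]); c=cam("scene"); 
p=np.array([489,193.6]); 
h=cv2.cvtColor(c["frame"],cv2.COLOR_RGB2HSV); m=cv2.inRange(h,(18,120,50),(32,255,255))
print([ (cv2.boundingRect(q)) for q in cv2.findContours(m[200:290,260:350],0,2,offset=(260,200))[0] if cv2.contourArea(q)>30])
for z in(108,161): print(z,np.round(proj(c,[*p,z])))
```

```text
[-0.10908706 -0.20835519 -1.71183692]
[(297, 213, 20, 23)]
108 [301. 233.]
161 [302. 221.]
```

Call:
jog_arm(series=[[0,0,-0.2,0,0,0,0.6],[0,0,-0.35,0,0,0,0.6],[0,0,-0.42,0,0,0,0.6],[0,0,-0.45,0,0,0,0.6],[0,0,-0.45,0,0,0,0.6],[0,0,-0.45,0,0,0,0.6],[0,0,-0.45,0,0,0,0],[0,0,-0.45,0,0,0,0]])

```text
clock: 18.73
eef_pos: [489.0, 193.6, 50.2]
eef_rot: [3.141, 0.0, 2.918]
wrist_force: [-0.1, 1.0, -0.4]
finger_gap: 65.6
finger_force: 0.0
```

Call:
jog_arm(series=[[0,0,0,0,0,0,0],[0,0,0,0,0,0,0],[0,0,0,0,0,0,0],[0,0,0.2,0,0,0,0],[0,0,0.5,0,0,0,0],[0,0,0.8,0,0,0,0],[0,0,1,0,0,0,0]])

```text
clock: 19.32
eef_pos: [489.4, 193.7, 173.3]
eef_rot: [3.14, 0.002, 2.918]
wrist_force: [0.8, 0.1, 0.3]
finger_gap: 94.3
finger_force: 0.0
```

Call:
jog_arm(series=[[-0.2,0.3,0,0,0,0,0],[-0.5,0.6,0,0,0,0,0],[-0.8,0.9,0,0,0,0,0],[-1,1,0,0,0,0,0],[-1,1,0,0,0,0,0],[-1,1,0,0,0,0,0]])

```text
clock: 19.82
eef_pos: [367.5, 314.6, 170.3]
eef_rot: [3.141, 0.0, 2.921]
wrist_force: [0.1, -0.8, 0.5]
finger_gap: 93.7
finger_force: 0.0
```

Run:
```python
from h import *
t=cam("top"); save(t,"t3.png"); print(lids(t),discs(t,64,(180,180,475,305)),manip.read_state()["clock"])
```

```text
{'green': (583.9, -4.2, [14.9, 51.6], 6.2), 'blue': (634.7, -255.4, [14.6, 55.0], 0.3), 'yellow': (488.0, 193.5, [56.8, 55.4], -12.2)} [((314, 240, 10, 9), array([537.1, -14.2,  64. ])), ((417, 219, 10, 9), array([ 591.4, -269.3,   64. ]))] 19.8667
```

View pics/t3.png

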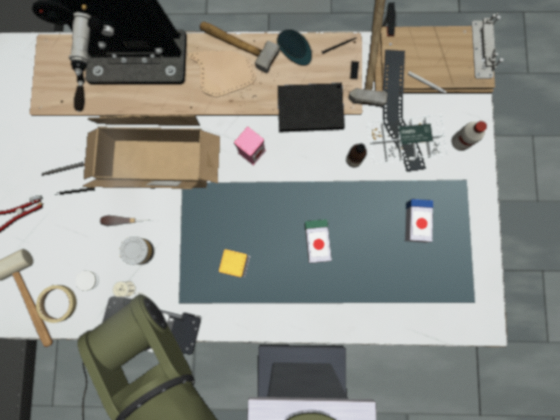

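The green tin (318,243) and the blue tin (421,222) lie with their discs up. Yellow (233,263) stands, and the bottle (357,155) and glue tin (136,250) have not moved.

```bash
python3 -c "
from cell import manip; print(manip.sign_off())"
```

```text
the job is handed in; nothing more can be done
None
```

The job is handed in: I hefted green, blue and yellow in that order; green (about 0.56 kg) and blue (about 0.59 kg) now lie on their sides with the red discs up, yellow is empty and stands upright, and the glue tin and bottle have not moved. My first grasp on green landed on its lid (about 26 N), so I backed off and regrasped lower.

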